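# Slide the tall oil bottle home into its stall

## Robot

A 6-joint arm with a two-finger parallel gripper is mounted at the origin on the work surface. World frame = base frame: x ahead of the robot, y to its left, z up, the work surface at z = 0. Lengths are in mm, angles in rad, forces in N, time in s.
With the tool pointing down it reaches from about 225 to 875 mm from the base axis. Payload 3.4 kg.
Tool frame: the origin (TCP) lies midway between the tips of the shut fingers; the grasp point (between the pads) lies ctrl.tcp_to_grasp behind it (ctrl.tcp_to_grasp is the distance from the TCP to the grasp point, in mm); z points along the fingers, y is the line along which they close (so a half turn about z gives the same grasp; the last joint's range is limited). The gripper opens to 85 mm and grips with 20 to 120 N. Pads are 22 mm wide; open, the fingers measure 114 mm over their backs; the gripper's body (76 mm by 85 mm) begins 54 mm behind the grasp point. The pads swing forward as they close: fully open they stand 13 mm farther back than shut.
Start: joints at [-1.423, 0.276, 1.505, -0, 1.361, -0.121], TCP at [152.703, -554.387, 231.328] pointing down, gripper open.
Joint ranges: [-2.89, 2.89], [-0.75, 2.08], [0.22, 2.7], [-1.18, 4.32], [0.11, 2.71], [-2.7, 2.7]. Speed limits (rad/s): [2.57, 2.57, 3.14, 3.14, 3.14, 3.14].

## Interface

Orientations are given as a rotation vector (axis times angle).
In Python, from bench import ctrl gives the robot as it stands.
- The arm moves only by the tool send_rows, never from a script. Its argument "targets" is one flat list of numbers, 7 for each row, row after row: the shift along the world's x, y, z in mm, then the turn, a rotation vector about the world's x, y, z in rad, then the opening in per cent of the stroke, from 0 (shut) to 100 (fully open). In form: [x, y, z, ax, ay, az, gripper, x, y, z, ax, ay, az, gripper, ...]. A call has 1 to 5 rows; each row shifts and turns the commanded pose from where the row before left it; what a row does not reach is not made up. A row lasts 1/12 s, in which the tool goes at most 41.7 mm and 7.16 degrees, less where a joint would pass 70% of its speed; a pose out of reach is approached as far as the arm can. A call with a gripper value outside its range is refused whole. The fingers move at their own pace and stop on an object; "newtons" is the grip in N (left out, the last holds). Time passes only in rows, so rows that do not move let the fingers close. It gives the time, the measured TCP pose, the force, the opening and the grip force at its end, in the units of the state.
- ctrl.read_state(): the state, without advancing time (a new reading comes with each control period).
- ctrl.grab_frame(name): name is "scene" or "top" or "wrist"; returns a dict with "image" (420x560x3 uint8, blue, green, red), "intrinsics" (3x3 intrinsics, pixels), "pose" (4x4, takes a point from camera to world coordinates); the wrist camera has in their place "hand_eye" (4x4, takes a point from camera to tool coordinates, whose origin is the TCP and whose axes are the flange's). Camera axes: x right, y down, z forward; pixel columns grow to the right and rows downward; lengths in mm; the calibration is good to about 2 mm. A picture is of the moment at which its call begins: read the wrist's pose just before it. There is no depth.
- ctrl.sign_off(): hands the job in; it is judged then, once.
Trained networks look in a picture, given as the dict that the camera call returned (one of the last four; its "shot" number tells which), for a name from the list of things; names that differ only in an ending like _2 or _b are one class to them, and where a whole thing is asked for, a point or a joint stands for the part that bears it (a point fixed in the world has none). Each returns a list of dicts, best first, with "p" (0 to 1); they miss things now and then, are a little off and sometimes report something else, mostly with a low value. They report only what shows in the picture. A call takes as long as a camera call. They do not tell look-alikes from the thing itself.
- ctrl.outline_of(picture, query): "pixels" (420x560 bool, what is visible of it) and "pixel" ([column, row] in pixels, amid what is visible of it).
The state is a dict: "time": time; "qpos": joint angles; "qvel": joint speeds; "effort": joint torques, N m; "ee_pos": TCP position; "tcp_rot": TCP orientation; "force": force on the tool from outside, world axes, zero at the start; "wrist_torque": the same for the moment, N m; "opening": opening from 0.0 (shut) to 1.0 (fully open); "gripper_force": force on a finger pad.
Only numpy, scipy, OpenCV 4.12 (cv2) and the standard library are available. Lean on these libraries where they do the work, as an engineer would, in place of code of your own. Each camera call takes 0.05 s, during which the arm holds its last target. There are 200 camera calls.

## Task

Put the tall long-necked blue bottle away: push it low on its body so that it slides upright along the table, and into the empty white wooden stall until it stands wholly inside, not sticking out of the mouth. Do not grip, lift or tip it, push gently, and leave everything else on the table where it is, then draw the hand clear.

Things in the scene. Friction and masses are not known exactly. Their poses are not given: they have to be found in the camera images.
- oil_bottle: tall long-necked blue glazed stoneware bottle with a cork, to be pushed: straight round body of 68 mm diameter from the table up to 40 mm, shoulder from there to 80 mm, then a slender neck of 26 mm diameter, 270 mm tall in all, about 0.5 kg, loose. Origin at the centre of its underside, z up its axis. Pushed on the low body it slides on the table; pushed on the neck it tips
- empty_stall: fixed U-shaped stall of three low white-painted wooden walls standing directly on the table (no floor of its own, no sill): walls 12 mm thick, 45 mm high; the space inside is 94 mm wide (its y) and 100 mm deep (its x). Origin on the table at the centre of that inner space; its x axis points from the open mouth (at x = -50 mm, towards the robot) to the closed back wall (inner face at x = +50 mm); empty: the bottle's goal
- full_stall: fixed U-shaped stall of three low white-painted wooden walls standing directly on the table (no floor of its own, no sill): walls 12 mm thick, 45 mm high; the space inside is 94 mm wide (its y) and 100 mm deep (its x). Origin on the table at the centre of that inner space; its x axis points from the open mouth (at x = -50 mm, towards the robot) to the closed back wall (inner face at x = +50 mm); same as empty_stall but taken by the green bottle
- green_bottle: long-necked green glass bottle of the same shape, 68 mm diameter, 250 mm tall, already standing in full_stall; leave it. Origin at the centre of its underside
- cheese: yellow cheese wheel, 200 mm diameter, 75 mm tall; a bystander. Origin at the centre of its underside
- rind_brush: round brush lying bristles down, 90 mm diameter, with a black knob handle up to 114 mm; a bystander. Origin at the centre of its underside
- salt_jar: white jar with steel lid, 64 mm diameter, 90 mm tall; a bystander. Origin at the centre of its underside
- bowl: terracotta bowl, 140 mm across, 60 mm tall; a bystander. Origin at the centre of its underside
- mug: white mug, 76 mm across plus handle, 85 mm tall; a bystander. Origin at the centre of its underside
- scraper: flat scraper with dark wooden handle lying on the table, 240 mm long, 22 mm tall; a bystander. Origin at the centre of its underside
There are look-alikes about, which are no part of the job. What is shaped like the empty_stall but purple or yellow is not meant.

How it is judged (in metres and radians):
At the end, for the whole second after the job is handed in: The blue bottle stands still and upright (within 0.05 rad) on the table, wholly inside the empty stall (its axis within 21 mm of the centre of the stall's inner space in both directions, so that it sticks out of the mouth by no more than 5 mm) (x of oil_bottle in the frame of empty_stall between -0.021 and 0.021 m and y of oil_bottle in the frame of empty_stall between -0.021 and 0.021 m and angle between oil_bottle's own z axis and vertical below 0.05 rad and height (world z) of oil_bottle below 0.005 m and linear speed of oil_bottle below 0.01 m/s); the robot touches nothing.
It fails at once if the blue bottle is tipped by more than 0.2 rad (about 11 degrees) (angle between oil_bottle's own z axis and vertical above 0.2 rad).
It fails at once if the blue bottle is lifted off the table (over 12 mm) (height (world z) of oil_bottle above 0.012 m).
It fails at once if the blue bottle is pushed or squeezed hard (over 30 N from the fingers) (contact force between the fingers and oil_bottle above 30 N).
It fails at once if the blue bottle is gripped: the fingers touch it while its axis lies between the pads (within 15 mm of the grasp point) (contact force between the fingers and oil_bottle above 0.3 N and horizontal distance between the grasp point and oil_bottle below 0.015 m).
It fails at once if another loose thing is moved by more than 15 mm (distance of any of green_bottle, cheese, rind_brush, salt_jar, bowl, mug, scraper from where it was at the start of the episode above 0.015 m).
It also fails if it takes over 64 s, if anything falls off the work surface, if the arm or the gripper's body presses on something with over 40 N, if the wrist force passes 120 N, or if a joint passes its speed limit or range.

## Working session

There is one attempt and no reset: what is moved stays moved. The work goes in short steps, Python scripts to look and compute and a tool call to move; the robot and the scene stay as the last step left them, time stands still between calls to the robot, and variables do not carry over. Pictures are saved under pics/ and viewed, at most 10 in all, crops included, and the job is handed in when it is done.

Besides the shell and the picture viewer there is one more tool, called after "Emit:" by a JSON object that holds its "api" and its "payload". send_rows: Moves the arm, as the interface text tells. Its arguments: {"type":"object","properties":{"targets":{"type":"array","items":{"type":"number"}},"newtons":{"type":"number"}},"required":["targets"]}

```bash
mkdir -p pics; cat > h.py <<'E'
import numpy as np,cv2
from bench import ctrl
def ray(f,px,z):
    K=np.array(f["intrinsics"]);T=np.array(f["pose"])
    d=T[:3,:3]@np.linalg.solve(K,[px[0],px[1],1.]);o=T[:3,3]
    return o+d*(z-o[2])/d[2]
def proj(f,P):
    T=np.linalg.inv(np.array(f["pose"]));p=T[:3,:3]@np.array(P,float)+T[:3,3]
    q=np.array(f["intrinsics"])@p;return q[:2]/q[2]
E
python3 - <<'E'
from h import *
a=ctrl.grab_frame("top");b=ctrl.grab_frame("scene")
cv2.imwrite("pics/top.png",a["image"]);cv2.imwrite("pics/scene.png",b["image"])
for f in(a,b):
  print(np.round(f["pose"],2).tolist(),np.round(f["intrinsics"],1).tolist())
  for n in["oil_bottle","green_bottle","empty_stall","cheese","rind_brush","salt_jar","bowl","mug","scraper"]:
    for r in ctrl.outline_of(f,n)[:4]: 
      m=r["pixels"];ys,xs=np.nonzero(m);print(n,round(r["p"],2),np.round(r["pixel"]),xs.min(),xs.max(),ys.min(),ys.max(),np.round(ray(f,r["pixel"],0)[:2]))
print(ctrl.tcp_to_grasp,ctrl.read_state()["tcp_rot"])
E
```

```text
[[-0.04, -0.98, 0.21, 125.64], [-1.0, 0.04, -0.0, 33.51], [-0.01, -0.21, -0.98, 1583.2], [0.0, 0.0, 0.0, 1.0]] [[497.8, 0.0, 288.2], [0.0, 497.8, 212.3], [0.0, 0.0, 1.0]]
oil_bottle 0.73 [295. 193.] 286 306 171 208 [528.   5.]
green_bottle 0.66 [367. 186.] 355 377 174 198 [ 544. -232.]
green_bottle 0.64 [267. 137.] 256 276 112 155 [728.  91.]
empty_stall 0.95 [337. 230.] 328 365 227 262 [ 400. -125.]
empty_stall 0.86 [322. 137.] 305 342 129 165 [719. -93.]
cheese 0.8 [166. 212.] 134 199 181 244 [481. 428.]
rind_brush 0.65 [405. 222.] 392 418 218 230 [ 418. -345.]
bowl 0.72 [410. 146.] 388 430 126 166 [ 676. -387.]
mug 0.81 [208. 147.] 192 223 132 161 [701. 290.]
scraper 0.72 [229. 271.] 221 234 224 300 [282. 224.]
[[0.33, 0.57, -0.75, 1351.85], [0.94, -0.19, 0.27, -299.95], [0.01, -0.8, -0.6, 782.71], [0.0, 0.0, 0.0, 1.0]] [[495.7, 0.0, 277.7], [0.0, 495.7, 211.5], [0.0, 0.0, 1.0]]
oil_bottle 0.79 [275. 222.] 265 294 147 255 [416.  25.]
green_bottle 0.94 [352. 263.] 332 365 196 297 [619. 142.]
green_bottle 0.16 [277. 220.] 265 294 146 255 [410.  33.]
empty_stall 0.79 [202. 220.] 174 229 191 235 [ 349. -149.]
empty_stall 0.62 [142. 193.] 111 163 167 208 [ 178. -278.]
empty_stall 0.58 [280. 296.] 227 295 268 321 [660. -48.]
empty_stall 0.28 [278. 220.] 266 294 147 255 [413.  34.]
cheese 0.89 [424. 193.] 384 463 164 224 [427. 455.]
cheese 0.46 [350. 259.] 332 365 195 297 [605. 143.]
rind_brush 0.37 [326. 181.] 313 347 159 207 [285. 223.]
salt_jar 0.89 [184. 262.] 169 200 236 283 [ 492. -222.]
bowl 0.83 [122. 318.] 84 158 287 348 [ 614. -372.]
mug 0.77 [422. 255.] 401 441 230 280 [647. 311.]
scraper 0.84 [324. 178.] 312 348 158 208 [268. 226.]
scraper 0.63 [326. 285.] 310 382 259 308 [662.  58.]
18.700000000000003 [ 3.11311569e+00  4.20994909e-01 -5.17052804e-05]
```

View pics/top.png

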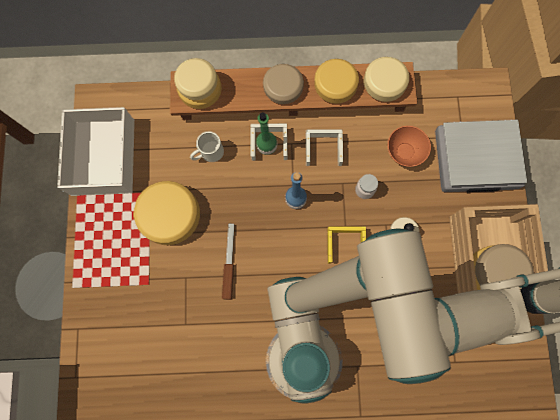

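View pics/scene.png

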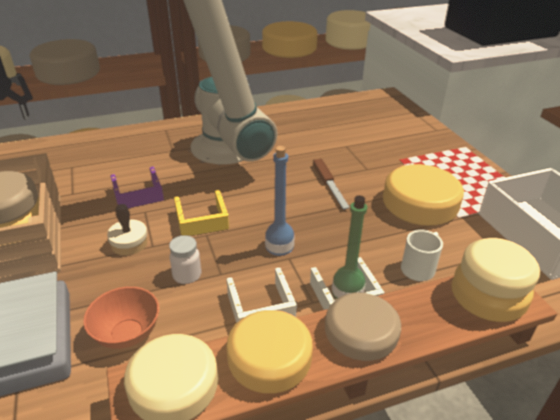

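Candidates: stalls are white empty (324,148) in top, white with green bottle (268,140), yellow (347,243) and purple (scene 137,190). Bottles are blue (296,195) and green (265,135). I choose the white empty stall and the blue bottle, and check both in a crop.

```bash
python3 - <<'E'
from h import *
a=cv2.imread("pics/top.png")[115:215,245:385];cv2.imwrite("pics/c1.png",cv2.resize(a,None,fx=5.6,fy=5.6,interpolation=cv2.INTER_CUBIC))
b=cv2.imread("pics/scene.png")[140:330,220:300];cv2.imwrite("pics/c2.png",cv2.resize(b,None,fx=3.1,fy=3.1,interpolation=cv2.INTER_CUBIC))
E
```

```text
(no output)
```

View pics/c1.png

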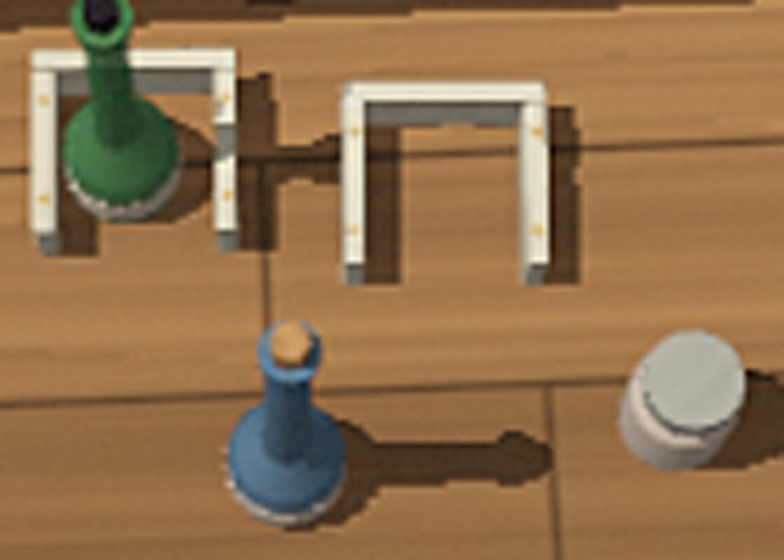

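View pics/c2.png

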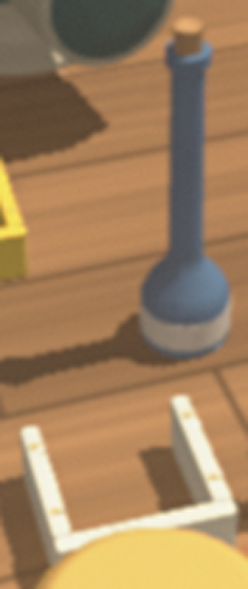

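```bash
cat >> h.py <<'E'
from scipy.optimize import least_squares
def bottle(f,mask):
    # silhouette fit: bbox left/right/bottom of mask vs revolve model
    ys,xs=np.nonzero(mask);obs=np.array([xs.min()-.5,xs.max()+.5,ys.max()+.5,ys.min()-.5])
    t=np.linspace(0,2*np.pi,48)
    def bb(p):
        P=[(p[0]+r*np.cos(a),p[1]+r*np.sin(a),z) for z,r in((0,34),(40,34),(80,13),(270,11)) for a in t]
        q=np.array([proj(f,c) for c in P]);return np.array([q[:,0].min(),q[:,0].max(),q[:,1].max(),q[:,1].min()])
    s=least_squares(lambda p:bb(p)-obs,[520,0]);return s.x,s.fun
E
python3 - <<'E'
from h import *
a=ctrl.grab_frame("top");b=ctrl.grab_frame("scene")
for f in(a,b):
  r=ctrl.outline_of(f,"oil_bottle")[0];print(r["p"],[np.round(v,1) for v in bottle(f,r["pixels"])])
c=lambda u,v:(245+(u+.5)/5.6-.5,115+(v+.5)/5.6-.5)
obs=np.array([c(344,83),c(547,83),c(342,263),c(363,263),c(521,263),c(549,263),c(365,102),c(520,102)])
L=np.array([(62,59),(62,-59),(-50,59),(-50,47),(-50,-47),(-50,-59),(50,47),(50,-47)])
def pr(p):
  R=np.array([[np.cos(p[2]),-np.sin(p[2])],[np.sin(p[2]),np.cos(p[2])]])
  return np.array([proj(a,[*(R@l+p[:2]),45]) for l in L])
s=least_squares(lambda p:(pr(p)-obs).ravel(),[680,-90,0]);print(s.x,np.round(s.fun,1))
s2=obs2=None
print("jar",ray(a,c(692,383),90),"jar base",ray(a,c(672,425),0), "green",ray(a,c(120,165),30))
b["image"][:]=b["image"]
# scene check
f=b;p=s.x
img=b["image"].copy()
for l in L:
  R=np.array([[np.cos(p[2]),-np.sin(p[2])],[np.sin(p[2]),np.cos(p[2])]])
  q=proj(b,[*(R@l+p[:2]),45]);cv2.circle(img,tuple(int(v*8) for v in q),8,(0,0,255),-1,shift=3)
for P in[(*bottle(f,ctrl.outline_of(f,"oil_bottle")[0]["pixels"])[0],0)]:
  pass
cv2.imwrite("pics/c3.png",cv2.resize(img[130:340,160:340],None,fx=2.8,fy=2.8))
E
```

```text
0.89 [array([508.5,   2.9]), array([-0.1,  0.1,  0.7, -0.6])]
0.71 [array([510.5,   2. ]), array([-0. ,  0. ,  0.9, -1.1])]
[ 6.67307856e+02 -9.45204961e+01 -4.96899108e-02] [-0.3 -0.4 -0.5 -0.2 -0.   0.1 -0.   0.1  0.9  0.4 -0.4  0.4 -0.4 -0.3
  0.7 -0.1]
jar [ 528.69490413 -221.72617351   90.        ] jar base [ 528.04447618 -223.5532497     0.        ] green [691.02902512  93.587718    30.        ]
```

View pics/c3.png

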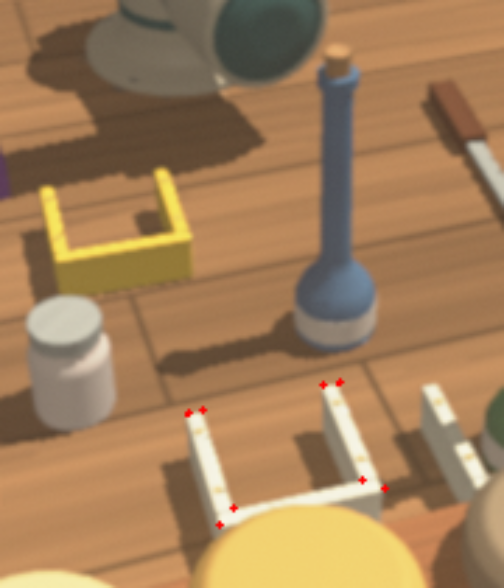

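The crop confirms the targets. The blue bottle is at about (510, 2). The empty white stall centre is at (667, -94.5) with yaw -0.05, and the reprojected corners land on its wall tops (crop 190–385, 383–525). 

The plan is to push in two legs, with the fingers part-open as a cradle and the tool tilted 30° so the palm clears the neck.

Emit:
{"api": "send_rows", "payload": {"targets": [12.5,37,0,0,0,0.12,45,12.5,37,0,0,0,0.12,45,12.5,37,0,0,0,0.12,45,12.5,37,0,0,0,0.12,45,12.5,37,0,0,0,0.12,45]}}

```text
time: 1.67
ee_pos: [215.4, -367.7, 231.2]
tcp_rot: [2.846, 1.329, 0.001]
force: [0.5, -0.2, 0.2]
opening: 0.451
gripper_force: 0.0
```

Emit:
{"api": "send_rows", "payload": {"targets": [12.5,37,0,0,0,0.12,45,12.5,37,0,0,0,0.12,45,12.5,37,0,0,0,0.12,45,12.5,37,0,0,0,0.12,45,12.5,37,0,0,0,0.12,45]}}

```text
time: 2.08
ee_pos: [277.8, -182.7, 231.6]
tcp_rot: [2.326, 2.11, 0.001]
force: [0.9, 0.2, 0.2]
opening: 0.453
gripper_force: 0.0
```

Emit:
{"api": "send_rows", "payload": {"targets": [8,30,0,0,0,0.12,45,8,30,0,0,0,0.12,45,8,30,0,0,0,0.12,45,8,30,0,0,0,0.12,45,8,30,0,0,0,0.12,45]}}

```text
time: 2.5
ee_pos: [317.8, -32.9, 231.7]
tcp_rot: [1.597, 2.704, 0.001]
force: [0.6, -0.2, 0.7]
opening: 0.449
gripper_force: 0.0
```

Emit:
{"api": "send_rows", "payload": {"targets": [8,26,0,0,0,0,45,8,26,0,0,0,0,45,8,26,0,0,0,0,45,8,26,0,0,0,0,45,8,26,0,0,0,0,45]}}

```text
time: 2.92
ee_pos: [357.8, 97.1, 231.6]
tcp_rot: [1.604, 2.7, 0.001]
force: [0.4, -0.5, -1.0]
opening: 0.446
gripper_force: 0.0
```

Emit:
{"api": "send_rows", "payload": {"targets": [20,-1,-20,-0.09,-0.052,0,45,20,-1,-20,-0.09,-0.052,0,45,20,-2,-20,-0.09,-0.052,0,45,20,-2,-20,-0.09,-0.052,0,45,20,-2,-20,-0.09,-0.052,0,45]}}

```text
time: 3.33
ee_pos: [459.3, 88.8, 131.7]
tcp_rot: [1.359, 2.288, -0.343]
force: [0.9, -1.1, 0.3]
opening: 0.449
gripper_force: 0.0
```

Emit:
{"api": "send_rows", "payload": {"targets": [0,0,-23,0,0,0,45,0,0,-23,0,0,0,45,0,0,-23,0,0,0,45,0,0,-23,0,0,0,45,0,0,-16,0,0,0,45]}}

```text
time: 3.75
ee_pos: [457.2, 87.8, 21.5]
tcp_rot: [1.363, 2.294, -0.347]
force: [0.0, 0.7, -0.4]
opening: 0.451
gripper_force: 0.0
```

```bash
python3 - <<'E'
from h import *
from scipy.spatial.transform import Rotation as Ro
s=ctrl.read_state();print(np.round(s["ee_pos"],1),np.round(s["qpos"],2),s["force"]);print(Ro.from_rotvec(s["tcp_rot"]).as_matrix().round(3))
f=ctrl.grab_frame("scene");cv2.imwrite("pics/s2.png",f["image"][80:320,160:460].repeat(2,0).repeat(2,1))
E
```

```text
[457.2  87.8  21.5] [ 0.43  0.4   2.13 -0.82  0.74  0.59] [ 0.00714744  0.72413569 -0.43103104]
[[-0.413  0.877  0.247]
 [ 0.764  0.481 -0.43 ]
 [-0.496  0.012 -0.868]]
```

View pics/s2.png

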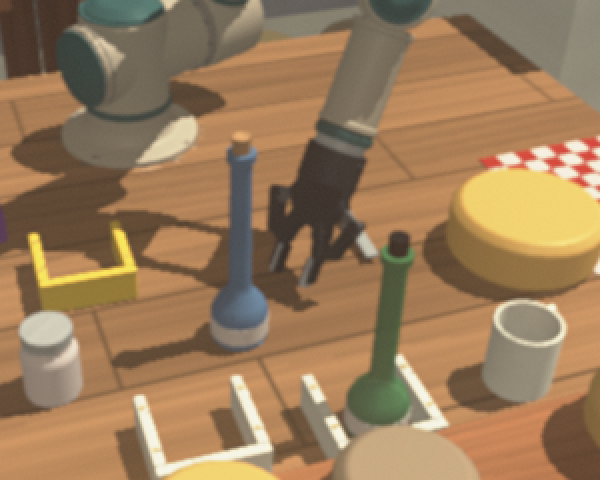

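Emit:
{"api": "send_rows", "payload": {"targets": [5.5,-7.5,-1,0,0,0,45,5,-7.5,-1,0,0,0,45,5,-7.5,-1,0,0,0,45,5,-8,-1,0,0,0,45,5,-8,-1,0,0,0,45]}}

```text
time: 4.22
ee_pos: [484.5, 48.1, 19.3]
tcp_rot: [1.364, 2.29, -0.344]
force: [0.4, -0.4, -0.5]
opening: 0.452
gripper_force: 0.0
```

Emit:
{"api": "send_rows", "payload": {"targets": [1.5,-2.6,0,0,0,0,45,1.5,-2.6,0,0,0,0,45,1.5,-2.6,0,0,0,0,45,1.5,-2.6,0,0,0,0,45,1.5,-2.6,0,0,0,0,45]}}

```text
time: 4.63
ee_pos: [490.8, 36.0, 18.4]
tcp_rot: [1.363, 2.293, -0.346]
force: [0.2, 0.8, 0.1]
opening: 0.451
gripper_force: 0.0
```

Emit:
{"api": "send_rows", "payload": {"targets": [1.5,-2.6,0,0,0,0,45,1.5,-2.6,0,0,0,0,45,1.5,-2.6,0,0,0,0,45,1.5,-2.6,0,0,0,0,45,1.5,-2.6,0,0,0,0,45]}}

```text
time: 5.05
ee_pos: [498.2, 23.1, 18.2]
tcp_rot: [1.363, 2.293, -0.346]
force: [-1.5, 1.5, 0.4]
opening: 0.451
gripper_force: 1.2
```

```bash
cat > w.py <<'E'
from h import *
s=ctrl.read_state();print(np.round(s["ee_pos"],1),np.round(s["qpos"],2),np.round(s["force"],1))
ps=[]
for c in("top","scene"):
  f=ctrl.grab_frame(c)
  for r in ctrl.outline_of(f,"oil_bottle")[:1]:
    p,e=bottle(f,r["pixels"]);print(c,round(r["p"],2),p.round(1),e.round(1))
    d=p-[667.3,-94.5];print("  local",np.round([d[0]-.05*d[1],d[1]+.05*d[0]],1),"from tcp",np.round(p-s["ee_pos"][:2],1))
E
python3 w.py
```

```text
[498.2  23.1  18.2] [ 0.26  0.41  2.13 -0.89  0.66  0.49] [-1.5  1.5  0.4]
top 0.8 [514.2  -8.6] [-0.6  0.6  0.8 -0.7]
  local [-157.4   78.3] from tcp [ 16.  -31.7]
scene 0.71 [512.9  -8.8] [-0.1  0.1  0.6 -0.7]
  local [-158.6   78. ] from tcp [ 14.8 -31.9]
```

Emit:
{"api": "send_rows", "payload": {"targets": [2,-3.4,0,0,0,0,45,2.7,-4.4,0,0,0,0,45,2.7,-4.4,0,0,0,0,45,2.7,-4.4,0,0,0,0,45,2.7,-4.4,0,0,0,0,45]}}

```text
time: 5.67
ee_pos: [511.2, 1.6, 18.3]
tcp_rot: [1.363, 2.292, -0.347]
force: [-0.3, 1.9, 0.1]
opening: 0.446
gripper_force: 1.2
```

Emit:
{"api": "send_rows", "payload": {"targets": [2.7,-4.4,0,0,0,0,45,2.7,-4.4,0,0,0,0,45,2.7,-4.4,0,0,0,0,45,2.7,-4.4,0,0,0,0,45,2,-3.4,0,0,0,0,45]}}

```text
time: 6.08
ee_pos: [524.1, -19.5, 18.3]
tcp_rot: [1.363, 2.292, -0.347]
force: [-0.9, 2.0, -0.4]
opening: 0.45
gripper_force: 1.1
```

```bash
python3 w.py
```

```text
[524.1 -19.5  18.3] [ 0.15  0.42  2.11 -0.91  0.62  0.42] [-0.9  2.  -0.4]
top 0.83 [542.1 -50.3] [-0.2  0.2 -0.  -0. ]
  local [-127.4   37.9] from tcp [ 18.  -30.8]
scene 0.76 [541.5 -49.7] [ 0.5 -0.5  0.6 -0.7]
  local [-128.1   38.5] from tcp [ 17.4 -30.2]
```

Emit:
{"api": "send_rows", "payload": {"targets": [2.1,-4,0,0,0,0,45,2.1,-4,0,0,0,0,45,2.1,-4,0,0,0,0,45,2.1,-4,0,0,0,0,45,2.1,-4,0,0,0,0,45]}}

```text
time: 6.7
ee_pos: [534.5, -39.2, 18.3]
tcp_rot: [1.363, 2.292, -0.346]
force: [-0.4, 2.8, 1.0]
opening: 0.447
gripper_force: 1.2
```

Emit:
{"api": "send_rows", "payload": {"targets": [2,-4,0,0,0,0,45,2,-4,0,0,0,0,45,2,-4,0,0,0,0,45,2,-4,0,0,0,0,45,1.5,-2.5,0,0,0,0,45]}}

```text
time: 7.12
ee_pos: [544.0, -58.0, 18.3]
tcp_rot: [1.363, 2.292, -0.347]
force: [-1.7, 2.3, -0.4]
opening: 0.453
gripper_force: 1.2
```

```bash
python3 w.py
```

```text
[544.  -58.   18.3] [ 0.06  0.42  2.09 -0.93  0.59  0.35] [-1.7  2.3 -0.4]
top 0.94 [560.6 -88.7] [-0.8  0.8  1.1 -0.9]
  local [-107.     0.5] from tcp [ 16.6 -30.7]
scene 0.96 [559.3 -88.2] [ 0.1 -0.1  0.9 -1. ]
  local [-108.3    0.9] from tcp [ 15.4 -30.2]
```

Emit:
{"api": "send_rows", "payload": {"targets": [-4,7,0,0,0,0,45,-8,13,0,0,0,0,45,-8,14,0,0,0,0,45,-8,14,0,0,0,0,45,-8,14,0,0,0,0,45]}}

```text
time: 7.73
ee_pos: [507.1, 5.5, 18.4]
tcp_rot: [1.363, 2.292, -0.346]
force: [0.7, -0.5, -0.5]
opening: 0.453
gripper_force: 0.0
```

Emit:
{"api": "send_rows", "payload": {"targets": [-6,-7,0,0,0,0.1,45,-6,-7,0,0,0,0.1,45,-6,-8,0,0,0,0.1,45,-6,-8,0,0,0,0.1,45,-6,-8,0,0,0,0.1,45]}}

```text
time: 8.15
ee_pos: [480.7, -30.2, 32.3]
tcp_rot: [0.743, 2.55, -0.18]
force: [-0.3, -0.8, 0.2]
opening: 0.444
gripper_force: 0.0
```

Emit:
{"api": "send_rows", "payload": {"targets": [-4,-9,0,0,0,0.1,45,-4,-10,0,0,0,0.1,45,-2,-10,0,0,0,0.1,45,-1,-10,0,0,0,0.1,45,-1,-10,0,0,0,0.1,45]}}

```text
time: 8.57
ee_pos: [469.4, -50.4, 36.6]
tcp_rot: [0.47, 2.641, -0.116]
force: [1.1, 0.3, -0.7]
opening: 0.451
gripper_force: 0.0
```

```bash
cat >> w.py <<'E'
from scipy.spatial.transform import Rotation as Ro
print("tool z",Ro.from_rotvec(s["tcp_rot"]).as_matrix()[:,2].round(3))
E
python3 w.py
```

```text
[469.4 -50.4  36.6] [-0.2   0.22  2.36 -0.63  0.12 -0.81] [ 1.1  0.3 -0.7]
top 0.94 [562.2 -88.8] [ 0.2 -0.2  0.6 -0.5]
  local [-105.4    0.4] from tcp [ 92.8 -38.4]
scene 0.61 [561.  -88.7] [ 0.1 -0.1  0.5 -0.6]
  local [-106.5    0.4] from tcp [ 91.6 -38.3]
tool z [ 0.42  -0.158 -0.894]
```

Emit:
{"api": "send_rows", "payload": {"targets": [0,-3,0,0.01,0.027,0,45,0,-3,0,0.01,0.027,0,45,0,-4,0,0.01,0.027,0,45,0,0,0,0,0,0.03,45,0,0,0,0,0,0.03,45]}}

```text
time: 9.18
ee_pos: [470.5, -60.1, 36.6]
tcp_rot: [0.401, 2.728, -0.086]
force: [0.7, 0.5, 0.6]
opening: 0.451
gripper_force: 0.0
```

Emit:
{"api": "send_rows", "payload": {"targets": [0,-5,0,0,0,0.05,45,0,-5,0,0,0,0.05,45,0,-5,0,0,0,0.05,45,0,-5,0,0,0,0.05,45,0,-4,0,0,0,0.05,45]}}

```text
time: 9.6
ee_pos: [469.2, -82.1, 36.0]
tcp_rot: [0.08, 2.755, -0.023]
force: [0.4, 0.0, -0.2]
opening: 0.451
gripper_force: 0.0
```

```bash
python3 w.py
```

```text
[469.2 -82.1  36. ] [-0.42  0.22  2.3   0.47  0.29 -2.36] [ 0.4  0.  -0.2]
top 0.81 [559.1 -88.6] [ 0.2 -0.2  0.5 -0.4]
  local [-108.5    0.5] from tcp [89.9 -6.5]
scene 0.61 [561.  -88.7] [ 0.1 -0.1  0.5 -0.6]
  local [-106.5    0.4] from tcp [91.8 -6.7]
tool z [ 0.375 -0.027 -0.927]
```

Emit:
{"api": "send_rows", "payload": {"targets": [7,-1,-4,0,0,0,45,9,-1,-4,0,0,0,45,9,-1,-4,0,0,0,45,9,-1,-3.5,0,0,0,45,6,-0.5,-3,0,0,0,45]}}

```text
time: 10.22
ee_pos: [511.4, -87.2, 17.3]
tcp_rot: [0.084, 2.754, -0.024]
force: [-0.1, -0.9, 0.1]
opening: 0.449
gripper_force: 0.0
```

Emit:
{"api": "send_rows", "payload": {"targets": [3,-0.1,0,0,0,0,45,3,-0.2,0,0,0,0,45,3,-0.1,0,0,0,0,45,3,-0.2,0,0,0,0,45,3,-0.1,0,0,0,0,45]}}

```text
time: 10.63
ee_pos: [524.5, -87.7, 17.8]
tcp_rot: [0.085, 2.754, -0.023]
force: [-2.0, -0.6, 1.0]
opening: 0.447
gripper_force: 1.0
```

Emit:
{"api": "send_rows", "payload": {"targets": [3,-0.1,0,0,0,0,45,3,-0.2,0,0,0,0,45,3,-0.1,0,0,0,0,45,3,-0.2,0,0,0,0,45,3,-0.1,0,0,0,0,45]}}

```text
time: 11.05
ee_pos: [539.5, -88.3, 17.5]
tcp_rot: [0.085, 2.755, -0.023]
force: [-2.4, 0.1, -0.4]
opening: 0.45
gripper_force: 1.1
```

```bash
python3 w.py
```

```text
[539.5 -88.3  17.5] [-0.36  0.33  2.18  0.4   0.28 -2.24] [-2.4  0.1 -0.4]
top 0.96 [581.8 -91.5] [-0.3  0.3  3.8 -3.2]
  local [-85.6  -1.2] from tcp [42.3 -3.1]
scene 0.93 [574.5 -90.4] [-0.1  0.1  0.8 -0.9]
  local [-93.   -0.5] from tcp [35.  -2.1]
tool z [ 0.375 -0.028 -0.927]
```

Emit:
{"api": "send_rows", "payload": {"targets": [3.5,-0.1,0,0,0,0,45,4.5,-0.2,0,0,0,0,45,4.5,-0.2,0,0,0,0,45,4.5,-0.2,0,0,0,0,45,4.5,-0.2,0,0,0,0,45]}}

```text
time: 11.67
ee_pos: [561.5, -89.4, 17.7]
tcp_rot: [0.085, 2.754, -0.024]
force: [-2.5, 0.4, -0.3]
opening: 0.449
gripper_force: 1.3
```

Emit:
{"api": "send_rows", "payload": {"targets": [4.5,-0.2,0,0,0,0,45,4.5,-0.2,0,0,0,0,45,4.5,-0.2,0,0,0,0,45,4.5,-0.2,0,0,0,0,45,3.5,-0.2,0,0,0,0,45]}}

```text
time: 12.08
ee_pos: [583.2, -90.4, 17.7]
tcp_rot: [0.085, 2.754, -0.024]
force: [-2.0, 0.5, 0.6]
opening: 0.453
gripper_force: 1.2
```

```bash
python3 w.py; python3 - <<'E'
from h import *
f=ctrl.grab_frame("scene");cv2.imwrite("pics/s3.png",cv2.resize(f["image"][130:340,160:340],None,fx=2.8,fy=2.8))
E
```

```text
[583.2 -90.4  17.7] [-0.33  0.38  2.09  0.32  0.31 -2.12] [-2.   0.5  0.6]
top 0.6 [630.4 -94.1] [-0.2  0.2  5.5 -4.8]
  local [-36.9  -1.5] from tcp [47.2 -3.7]
scene 0.85 [620.3 -94. ] [-0.   0.   0.9 -1.1]
  local [-47.   -1.8] from tcp [37.1 -3.6]
tool z [ 0.376 -0.028 -0.926]
```

View pics/s3.png

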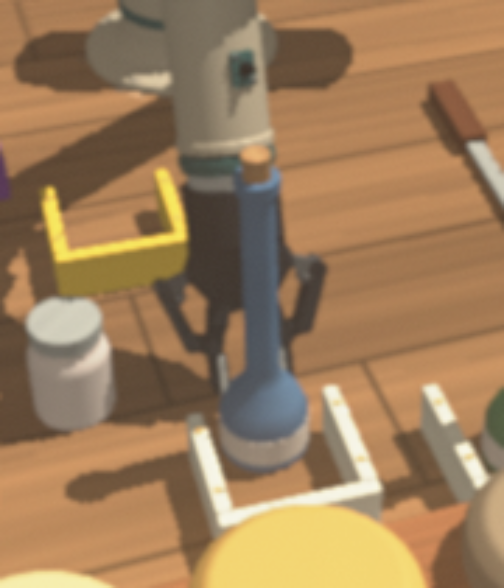

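Emit:
{"api": "send_rows", "payload": {"targets": [3.5,-0.1,0,0,0,0,45,4.5,-0.1,0,0,0,0,45,4.5,-0.1,0,0,0,0,45,4.5,-0.1,0,0,0,0,45,4.5,-0.1,0,0,0,0,45]}}

```text
time: 12.75
ee_pos: [604.4, -90.8, 17.6]
tcp_rot: [0.085, 2.755, -0.023]
force: [-3.7, 0.9, 1.6]
opening: 0.449
gripper_force: 1.6
```

Emit:
{"api": "send_rows", "payload": {"targets": [4.5,-0.1,0,0,0,0,45,4.5,-0.1,0,0,0,0,45,4.5,-0.1,0,0,0,0,45,4.5,-0.1,0,0,0,0,45,3,-0.1,0,0,0,0,45]}}

```text
time: 13.17
ee_pos: [625.8, -91.4, 17.7]
tcp_rot: [0.085, 2.754, -0.024]
force: [-2.2, 0.2, -0.0]
opening: 0.451
gripper_force: 1.3
```

```bash
python3 w.py
```

```text
[625.8 -91.4  17.7] [-0.31  0.42  2.    0.25  0.35 -2.03] [-2.2  0.2 -0. ]
top 0.81 [673.9 -94.9] [ 0.3 -0.3  5.  -4.3]
  local [ 6.6 -0.1] from tcp [48.  -3.5]
scene 0.22 [ 493.6 -335.4] [ -2.4   2.9  29.6 -35.5]
  local [-161.7 -249.6] from tcp [-132.3 -244. ]
tool z [ 0.376 -0.028 -0.926]
```

Emit:
{"api": "send_rows", "payload": {"targets": [2,-0.1,0,0,0,0,45,1.5,-0.1,0,0,0,0,45,0,0,0,0,0,0,45,-3,0.1,0,0,0,0,45,-8,0.4,0,0,0,0,45]}}

```text
time: 13.78
ee_pos: [619.2, -91.7, 18.5]
tcp_rot: [0.085, 2.751, -0.025]
force: [0.1, 0.1, -0.6]
opening: 0.449
gripper_force: 0.0
```

Emit:
{"api": "send_rows", "payload": {"targets": [-20,1,0,0,0,0,45,-20,1,0,0,0,0,45,-20,1,0,0,0,0,45,-20,1,5,0,0,0,45,-20,1,5,0,0,0,45]}}

```text
time: 14.2
ee_pos: [516.0, -85.9, 27.7]
tcp_rot: [0.085, 2.754, -0.024]
force: [0.7, -0.2, 0.9]
opening: 0.449
gripper_force: 0.0
```

Emit:
{"api": "send_rows", "payload": {"targets": [-15,1,20,0,0.05,0,45,-15,1,20,0,0.05,0,45,-15,1,20,0,0.05,0,45,-15,1,20,0,0.05,0,45,0,0,0,0,0,0,45]}}

```text
time: 14.62
ee_pos: [459.4, -82.9, 111.9]
tcp_rot: [0.086, 2.947, -0.038]
force: [1.3, -0.9, -0.4]
opening: 0.45
gripper_force: 0.0
```

```bash
python3 w.py; python3 - <<'E'
from h import *
f=ctrl.grab_frame("scene");g=ctrl.grab_frame("top")
cv2.imwrite("pics/s4.png",np.hstack([cv2.resize(f["image"][130:340,160:340],(400,467)),cv2.resize(g["image"][105:221,240:340],(400,467))]))
E
```

```text
[459.4 -82.9 111.9] [-0.36  0.13  2.06  0.05  0.77 -1.91] [ 1.3 -0.9 -0.4]
top 0.79 [663.5 -94.3] [ 0.3 -0.3  1.  -0.9]
  local [-3.8 -0. ] from tcp [204.1 -11.5]
scene 0.73 [658.5 -92.6] [ 0.5 -0.5  1.9 -2.1]
  local [-8.9  1.4] from tcp [199.1  -9.8]
tool z [ 0.191 -0.031 -0.981]
```

View pics/s4.png

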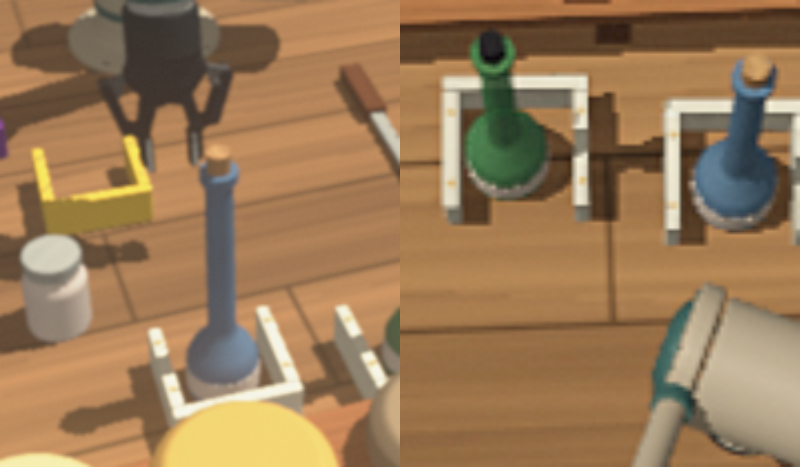

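The blue bottle stands upright inside the white stall: top view about (735,180), well behind the mouth at row 240, and local offset about (-4, 0) mm (the scene camera gives (-9, 1)). The hand is clear and the other things are undisturbed.

```bash
python3 -c "
from bench import ctrl
print(ctrl.sign_off())"
```

```text
the job is handed in; nothing more can be done
None
```

The blue bottle now stands upright inside the empty white stall, within 10 mm of its centre by both cameras; the hand is clear, nothing else appears to have moved, and the job is handed in (no verdict was returned).

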